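Close up the stop on the notched staging rail

TASK

Two notched staging rails stand on the bench; on the bed of one lies a flat clear-lidded chip box against the end fence, with a gap between it and the rail's sliding stop. Lift that stop's tab out of its notch, shift it one notch towards the box and let it drop fully home in that next notch, so that the box is kept between fence and stop. Leave the box where it lies and do not disturb the stop on the other rail.

Things in the scene. Friction and masses are not known exactly. Their poses are not given: they have to be found in the camera images.
- rail_box: Staging rail whose bed carries the chip box: aluminium base plate 236 x 120 x 8 mm, fixed. Origin: centre of its underside; x along the rail towards the end fence, y left, z up; turned up to 0.2 rad from the world axes. An upright notched bar 18 mm thick runs along x at y = +40 mm. Beside it the bed, y = -55 to +15, crossed by a fence 30 mm high, inner face at x = +76.
- rail_box_notch (a point): The goal notch: centre of its floor, at x = 0, y = +40, z = 40 mm of rail_box; axes as the rail's. The bar has five notches, 45 mm apart (x = -90 to +90 mm); each is 13 mm wide in its lower 10 mm, then widens to 29 mm at the tooth tops (z = 60 mm). This one is next to the stop's start notch, on the fence side.
- stop_box: Loose stop on that rail, 0.1 to 0.2 kg, axes as the rail's; starts in the notch at x = -45 mm. Origin: underside centre of its tab (8 mm along x), which lies on the notch floor when home (play 2.5 mm along x, 3.5 mm along y). Its saddle, 30 mm along x, 35 wide, straddles the bar, 17 mm below to 32 mm above the origin. Raised 22 mm the tab clears the teeth; at 37 mm the saddle leaves the bar.
- stop_box_grip (a point): Where to grip that stop, 55 mm above its origin: in the ribbed black grip block on top, 26 mm along x, 24 mm across y, 32 to 68 mm above the origin. Take it from above with the fingers closing across the rail (along y), TCP at this point. On its -y side an aluminium plate 5 mm thick reaches over the bed to y = -66 mm, 26 mm below to 20 mm above the origin.
- chip_box: Flat chip box, 67 x 62 x 19 mm, black base and clear lid, loose, lying on the bed of rail_box against the fence (origin at the centre of its underside). With the stop in the goal notch its plate stands about 8 mm from the box.
- rail_vial: The other staging rail, identical, same frame, with no box but a small white vial, 20 mm wide, 46 mm high, standing on its bed. Which rail is left and which right varies. Beside the rails, on the robot's right, beyond x = 0.47 m and y = -0.17 m, stands a fixed control box with a keypad on top: approach from the robot's side or from high above.
- stop_vial: The stop on the other rail, same shape as stop_box, home in that rail's middle notch; not to be disturbed.

How it is judged:
By the outcome, as a careful person would: the job done as asked, in the order asked, and still so for the second after the job is handed in, with the robot touching nothing.
It also fails if it takes over 32 s, if anything falls off the work surface, if the arm or the gripper's body presses on something with over 40 N, if the wrist force passes 120 N, or if a joint passes its speed limit or range.

ROBOT

A 7-joint arm with a two-finger parallel gripper is mounted at the origin on a cart in front of the work surface, level with it; the furniture and walls round the work are solid. World frame = base frame: x ahead of the robot, y to its left, z up, the work surface at z = 0. Lengths are in mm, angles in rad, forces in N, time in s.
With the tool pointing down it reaches from about 400 to 875 mm from the base axis. Payload 4.4 kg.
Tool frame: the origin (TCP) lies between the finger pads, 19 mm behind the fingertips; this is the grasp point; z points along the fingers, y is the line along which they close (so a half turn about z gives the same grasp; the last joint's range is limited). The gripper opens to 85 mm and grips with 20 to 120 N. Pads are 22 mm wide; open, the fingers measure 114 mm over their backs; the gripper's body (76 mm by 85 mm) begins 54 mm behind the grasp point. The pads swing forward as they close: fully open they stand 13 mm farther back than shut.
Start: joints at [1.062, 0.628, 0.038, 1.517, -0.027, 0.996, -0.02], TCP at [278.534, -587.313, 250.013] pointing down, gripper open.
Joint ranges: [-3.06, 3.06], [-0.37, 2.12], [-1.25, 1.32], [0.18, 2.47], [-1.1, 4.24], [0.23, 1.98], [-2.94, 2.94]. Speed limits (rad/s): [2.57, 2.57, 3.14, 3.14, 3.14, 3.14, 3.14].

INTERFACE

Orientations are given as [roll, pitch, yaw] about the fixed x, y, z axes, in that order (R = Rz(yaw) Ry(pitch) Rx(roll)).
In Python, from cell import ctrl gives the robot as it stands.
- The arm moves only by the tool carry_out, never from a script. Its argument "deltas" is one flat list of numbers, 7 for each row, row after row: the turn, a rotation vector about the tool's x, y, z in degrees, then the shift along the tool's x, y, z in m, then the closure, from -1 (fully open) to 1 (shut). In form: [wx, wy, wz, dx, dy, dz, claw, wx, wy, wz, dx, dy, dz, claw, ...]. A call has 1 to 12 rows; each row shifts and turns the commanded pose from where the row before left it, along the tool's axes as they then stand; what a row does not reach is not made up. A row lasts 1/8 s, in which the tool goes at most 62.5 mm and 10.7 degrees, less where a joint would pass 70% of its speed; a pose out of reach is approached as far as the arm can. A call with a gripper value outside its range is refused whole. The fingers move at their own pace and stop on an object; the grip force is fixed at half the most. Time passes only in rows, so rows that do not move let the fingers close. It gives the time, the measured TCP pose, the force, the opening and the grip force at its end, in the units of the state.
- ctrl.read_state(): the state, without advancing time (a new reading comes with each control period).
- ctrl.get_image(name): name is "side" or "top" or "wrist"; returns the picture (384x512x3 uint8, red, green, blue); there is no depth.
- ctrl.calibration(name): a dict with "mtx" (3x3 intrinsics, pixels), "distortion" ([k1, k2, p1, p2, k3] as OpenCV has them; the pictures are not rectified), "R" (3x3) and "t" (3): a world point X has camera coordinates R X + t. Camera axes: x right, y down, z forward; pixel columns grow to the right and rows downward; lengths in mm; the calibration is good to about 2 mm. A picture is of the moment at which its call begins: read the wrist's pose just before it. calibration takes no time and is no camera call; for the wrist camera it gives the pose at the moment of the call.
- ctrl.finish_job(): hands the job in; it is judged then, once.
The state is a dict: "clock": time; "qpos": joint angles; "qd": joint speeds; "tau": joint torques, N m; "eef_pos": TCP position; "tool_rot": TCP orientation; "force": force on the tool from outside, world axes, zero at the start; "torque": the same for the moment, N m; "width": finger opening in mm; "gripper_force": force on a finger pad.
Only numpy, scipy, OpenCV 4.12 (cv2) and the standard library are available. Lean on these libraries where they do the work, as an engineer would, in place of code of your own. Each camera call takes 0.05 s, during which the arm holds its last target. There are 200 camera calls.

## Working session

There is one attempt and no reset: what is moved stays moved. The work goes in short steps, Python scripts to look and compute and a tool call to move; the robot and the scene stay as the last step left them, time stands still between calls to the robot, and variables do not carry over. Pictures are saved under pics/ and viewed, at most 10 in all, crops included, and the job is handed in when it is done.

Besides the shell and the picture viewer there is one more tool, called in YAML: its name, and indented under it one key for each argument. carry_out: Moves the arm, as the interface text tells. Its arguments: {"type":"object","properties":{"deltas":{"type":"array"}},"required":["deltas"]}

```bash
mkdir -p pics
python3 - <<'E'
from cell import ctrl
import cv2,numpy as np
s=ctrl.read_state();print(s)
for n in("top","side"):
    im=ctrl.get_image(n);cv2.imwrite(f"pics/{n}0.png",im[:,:,::-1]);c=ctrl.calibration(n);print(n,c)
E
```

```text
{'clock': 0.0, 'qpos': array([ 1.06219391,  0.6293836 ,  0.038437  ,  1.51837547, -0.02700048,
        0.99628169, -0.0200456 ]), 'qd': array([ 0.00054762,  0.00189028,  0.00135522,  0.00038116,  0.00052141,
       -0.00134037, -0.00069808]), 'tau': array([ 2.48869592e-04, -5.63411880e+01,  1.22626193e+00, -1.93443114e+01,
        1.10197012e-02,  1.05005069e-02,  6.85685407e-06]), 'eef_pos': array([ 278.28310381, -586.76205903,  249.0622872 ]), 'tool_rot': array([-3.13966261e+00,  2.43187165e-05,  4.42760417e-01]), 'force': array([-0.00776313,  0.00239742,  0.19771564]), 'torque': array([-0.00364888,  0.00293284,  0.01060428]), 'gripper_force': 0.0, 'width': 85.58260871624324}
top {'mtx': array([[372.53059839,   0.        , 253.7903035 ],
       [  0.        , 372.53059839, 190.20421421],
       [  0.        ,   0.        ,   1.        ]]), 'distortion': array([-0.09185408,  0.        ,  0.        ,  0.        ,  0.        ]), 'R': array([[-0.00864765, -0.9999056 ,  0.01067757],
       [-0.99256023,  0.00728629, -0.1215364 ],
       [ 0.12144713, -0.01164914, -0.99252954]]), 't': array([ 91.65237707, 553.30515581, 870.37228547])}
side {'mtx': array([[374.51540889,   0.        , 254.06873122],
       [  0.        , 374.51540889, 188.2192427 ],
       [  0.        ,   0.        ,   1.        ]]), 'distortion': array([-0.11445639,  0.        ,  0.        ,  0.        ,  0.        ]), 'R': array([[ 0.05360419,  0.99853991, -0.00668128],
       [ 0.86892943, -0.04994111, -0.49240993],
       [-0.49202464,  0.02058968, -0.87033776]]), 't': array([-127.14727254, -430.3416947 , 1206.40656582])}
```

View pics/top0.png

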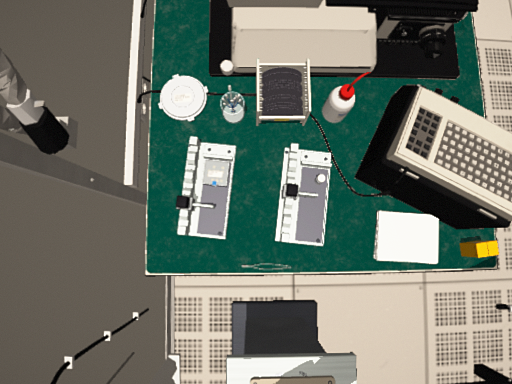

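View pics/side0.png

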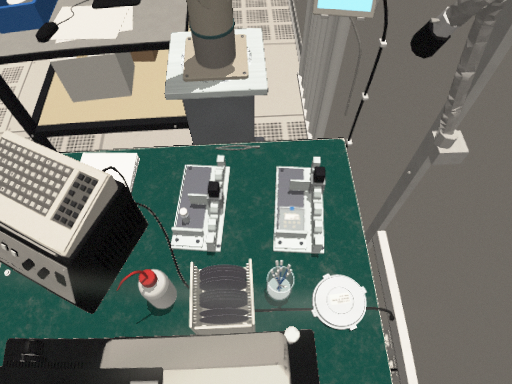

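The box rail is on the left (box at about (215,172) in the top view, its stop's black grip at (184,202)). The vial rail is on the right, with its stop at (292,190) and vial at (321,178). I'll enlarge the box rail in both views.

Run:
```python
import cv2,numpy as np
t=cv2.imread("pics/top0.png")[130:245,165:250]; s=cv2.imread("pics/side0.png")[150:260,260:340]
a=cv2.resize(t,None,fx=4.7,fy=4.7,interpolation=cv2.INTER_CUBIC)[:540];b=cv2.resize(s,None,fx=4.9,fy=4.9,interpolation=cv2.INTER_CUBIC)[:539]
h=max(a.shape[0],b.shape[0]);o=np.zeros((h,a.shape[1]+b.shape[1],3),np.uint8)
o[:a.shape[0],:a.shape[1]]=a;o[:b.shape[0],a.shape[1]:]=b;print(o.shape,a.shape)
cv2.imwrite("pics/crop1.png",o[:,:800])
```

```text
(540, 792, 3) (540, 400, 3)
```

View pics/crop1.png

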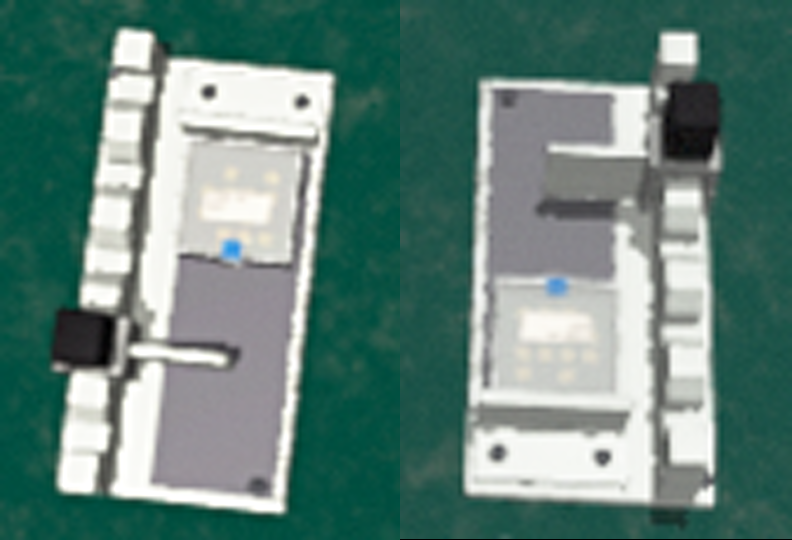

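The crop shows the box against the fence, the stop's grip block at (83,338) in the top crop, and clear plate corners on the -y edge in both views. Next I compute the rail pose and check it.

```bash
cat > h.py <<'E'
from cell import ctrl
import cv2,numpy as np
def ray(n,uv,c=None):
    c=c or ctrl.calibration(n)
    p=cv2.undistortPoints(np.array([[uv]],float),c["mtx"],c["distortion"])[0,0]
    R=np.array(c["R"]);return -R.T@np.array(c["t"]),R.T@np.array([*p,1])
def onz(n,uv,z,c=None):
    o,d=ray(n,uv,c);return o+d*(z-o[2])/d[2]
def proj(n,X,c=None):
    c=c or ctrl.calibration(n)
    return cv2.projectPoints(np.atleast_2d(np.array(X,float)),cv2.Rodrigues(np.array(c["R"]))[0],np.array(c["t"]),c["mtx"],c["distortion"])[0][:,0]
E
python3 - <<'E'
from h import *
np.set_printoptions(precision=2,suppress=True)
T=lambda x,y:(165+(x+.5)/4.7-.5,130+(y+.5)/4.7-.5)
S=lambda x,y:(260+(x-400+.5)/4.9-.5,150+(y+.5)/4.9-.5)
P=[("top",T(333,73),118,-60),("top",T(286,513),-118,-60),("side",S(480,80),-118,-60),("side",S(465,493),118,-60),("side",S(712,505),118,60)]
W=[onz(n,uv,8)[:2] for n,uv,_,_ in P]; L=np.array([[a,b] for *_,a,b in P],float);W=np.array(W)
print(W, np.linalg.norm(W[0]-W[1]),np.linalg.norm(W[2]-W[3]),np.linalg.norm(W[4]-W[3]))
# rigid fit (2D Kabsch)
l=L-L.mean(0);w=W-W.mean(0);a=np.arctan2((l[:,0]*w[:,1]-l[:,1]*w[:,0]).sum(),(l*w).sum())
R=np.array([[np.cos(a),-np.sin(a)],[np.sin(a),np.cos(a)]]);t=W.mean(0)-R@L.mean(0)
print("yaw",a,"org",t,"res",W-(L@R.T+t))
print("stop origin",R@[-45,40]+t,"goal",R@[0,40]+t)
# bar top ends at z 60 & grip top centroid z=108 
print("grip top px",onz("top",T(83,336),108), "side",onz("side",S(691,108),108))
E
```

```text
[[672.5  132.39]
 [437.4  157.61]
 [441.5  161.34]
 [673.98 135.12]
 [687.15 252.06]] 236.4508983459336 233.9546514016686 117.67546951123067
yaw -0.11124253592994629 org [563.05 206.1 ] res [[-1.16 -0.98]
 [-1.72 -1.96]
 [ 2.38  1.77]
 [ 0.32  1.75]
 [ 0.17 -0.57]]
stop origin [522.77 250.85] goal [567.49 245.85]
grip top px [521.69 247.01 108.  ] side [526.91 249.32 108.  ]
```

carry_out:
  deltas: [0, 0, 10.6, 0, 0, 0, -1, 0, 0, 10.6, 0, 0, 0, -1, 0, 0, 10.5, 0, 0, 0, -1, 0, 0, 0, 0.008, -0.055, 0, -1, 0, 0, 0, 0.008, -0.055, 0, -1, 0, 0, 0, 0.008, -0.055, 0, -1, 0, 0, 0, 0.008, -0.055, 0, -1, 0, 0, 0, 0.008, -0.055, 0, -1, 0, 0, 0, 0.008, -0.055, 0, -1, 0, 0, 0, 0.008, -0.055, 0, -1, 0, 0, 0, 0.008, -0.055, 0, -1, 0, 0, 0, 0.01, -0.055, 0, -1]

```text
clock: 1.6
eef_pos: [406.7, -101.7, 250.0]
tool_rot: [-3.142, -0.0, -0.111]
force: [1.0, 0.0, -0.2]
width: 85.5
gripper_force: 0.0
```

carry_out:
  deltas: [0, 0, 0, 0.011, -0.0516, 0, -1, 0, 0, 0, 0.011, -0.0516, 0, -1, 0, 0, 0, 0.011, -0.0516, 0, -1, 0, 0, 0, 0.011, -0.0516, 0, -1, 0, 0, 0, 0.011, -0.0516, 0, -1, 0, 0, 0, 0.011, -0.0516, 0, -1, 0, 0, 0, 0.01, -0.0516, 0, -1, 0, 0, 0, 0, 0, 0, -1, 0, 0, 0, 0, 0, 0, -1]

```text
clock: 2.72
eef_pos: [521.6, 246.4, 249.4]
tool_rot: [3.14, 0.001, -0.11]
force: [0.1, -0.9, 0.2]
width: 85.6
gripper_force: 0.0
```

Run:
```python
from h import *
c=ctrl.calibration("wrist");im=ctrl.get_image("wrist");cv2.imwrite("pics/w1.png",im[:,:,::-1])
a=-.111;R=np.array([[np.cos(a),-np.sin(a)],[np.sin(a),np.cos(a)]])
pts=[[*(R@[x,y]+[563.05,206.1]),z] for x,y,z in [(-118,-60,8),(118,-60,8),(-45-13,40-12,108),(-45+13,40+12,108),(-45-13,52,108),(-32,28,108),(0,40,40),(76,-55,38)]]
print(proj("wrist",pts,c).round(1));print(ctrl.read_state()["eef_pos"],-c["R"].T@c["t"])
```

```text
[[317.5 213.3]
 [330.7  32.3]
 [259.2 195.9]
 [235.5 171.4]
 [236.  195.9]
 [259.3 171.4]
 [248.4 132.9]
 [330.8  65.9]]
[521.69407151 245.63905986 249.66170934] [596.97031016 237.21023101 373.1416853 ]
```

View pics/w1.png

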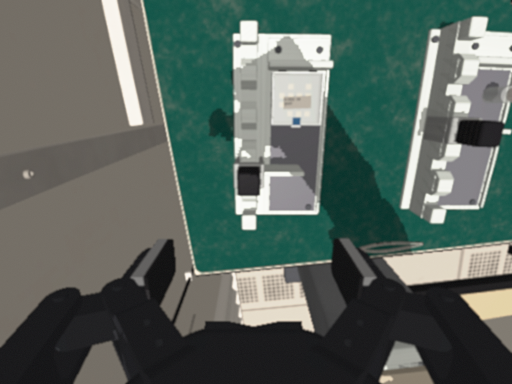

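The wrist view shows the grip block at about (248,180), the plate corners at (319,214) and (330,35), and both rails clear. I'll measure the block precisely.

Run:
```python
from h import *
np.set_printoptions(precision=1,suppress=True)
im=cv2.imread("pics/w1.png");c=ctrl.calibration("wrist")
g=im[150:215,225:275].max(2);m=(g<45).astype(np.uint8)
n,l,st,ce=cv2.connectedComponentsWithStats(m);i=1+st[1:,4].argmax();print(st[i],ce[i]+[225,150])
x,y,w,h,_=st[i];x+=225;y+=150
# camera is ahead (+x): bottom rows = far end of top face; check at z 108
for uv in[(x-.5,y-.5),(x+w-.5,y-.5),(x-.5,y+h-.5),(x+w-.5,y+h-.5)]:print(uv,onz("wrist",uv,108,c))
for uv in[(319.5,214),(330.5,35)]:print("plate",onz("wrist",uv,8,c))
print(g[18:50:1,23],g[30,5:40])
```

```text
[ 14  17  20  11 167] [248.9 170.8]
(np.float64(238.5), np.float64(166.5)) [541.8 257.  108. ]
(np.float64(258.5), np.float64(166.5)) [539.6 237.  108. ]
(np.float64(238.5), np.float64(177.5)) [530.5 258.4 108. ]
(np.float64(258.5), np.float64(177.5)) [528.3 238.2 108. ]
plate [437.6 156.    8. ]
plate [670.9 132.7   8. ]
[ 20  23  17  20  21  32  43  52  55  53  53  52  53  53  52  52  51  51
  51  49  49  51  50  49  49  44  54 126 214 241 229 210] [ 89  89  89 111 159 191 176 120  61  47  52  53  54  53  52  53  53  53
  53  53  52  52  53  52  53  52  52  46  42  60 117 170 194 206 230]
```

carry_out:
  deltas: [0, 0, 0, 0.0004, -0.0028, 0.03, -1, 0, 0, 0, 0, 0, 0.04, -1, 0, 0, 0, 0, 0, 0.04, -1, 0, 0, 0, 0, 0, 0.03, -1, 0, 0, 0, 0, 0, 0.0137, -1, 0, 0, 0, 0, 0, 0, -1, 0, 0, 0, 0, 0, 0, -1]

```text
clock: 3.65
eef_pos: [523.7, 249.9, 97.6]
tool_rot: [-3.14, -0.002, -0.111]
force: [0.9, -0.3, -0.3]
width: 85.5
gripper_force: 0.0
```

Run:
```python
from h import *
s=ctrl.read_state();print(s["eef_pos"],s["tool_rot"],s["force"])
ims=[ctrl.get_image("top")[150:245,140:240],ctrl.get_image("wrist")]
a=cv2.resize(ims[0],None,fx=3,fy=3,interpolation=cv2.INTER_CUBIC);b=ims[1]
o=np.zeros((384,800,3),np.uint8);o[:285,:300]=a;o[:,300:]=b[:,:500];cv2.imwrite("pics/g1.png",o[:,:,::-1])
```

```text
[523.67480771 249.8898417   97.60644155] [-3.14045918e+00 -1.95645918e-03 -1.11088472e-01] [ 0.91584788 -0.30921741 -0.25975022]
```

View pics/g1.png

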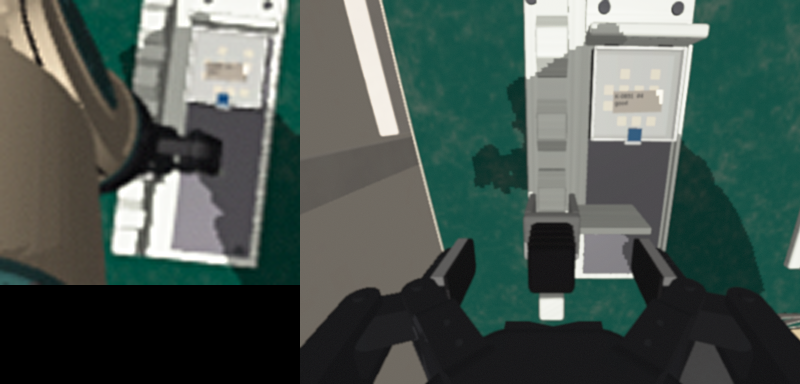

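The block sits centred between the pads (x about 551, pads at 460 and 645), and the box is clear. Closing the gripper.

carry_out:
  deltas: [0, 0, 0, 0, 0, 0.001, 0, 0, 0, 0, 0, 0, 0, 1, 0, 0, 0, 0, 0, 0, 1, 0, 0, 0, 0, 0, 0, 1, 0, 0, 0, 0, 0, 0, 1, 0, 0, 0, 0, 0, 0, 1, 0, 0, 0, 0, 0, 0, 1]

```text
clock: 4.62
eef_pos: [522.8, 249.9, 95.5]
tool_rot: [-3.142, -0.0, -0.11]
force: [-0.0, 0.2, 3.2]
width: 23.3
gripper_force: 60.0
```

carry_out:
  deltas: [0, 0, 0, 0, 0, -0.007, 1, 0, 0, 0, 0, 0, -0.007, 1, 0, 0, 0, 0, 0, -0.007, 1, 0, 0, 0, 0, 0, -0.007, 1, 0, 0, 0, 0, 0, 0, 1, 0, 0, 0, 0, 0, 0, 1]

```text
clock: 5.38
eef_pos: [522.6, 249.8, 123.3]
tool_rot: [3.141, 0.0, -0.11]
force: [-0.1, 0.5, -1.8]
width: 23.0
gripper_force: 59.6
```

Run:
```python
from h import *
s=ctrl.read_state();print(s["eef_pos"],s["force"],s["torque"])
im=ctrl.get_image("wrist");cv2.imwrite("pics/l1.png",im[:,:,::-1])
```

```text
[522.59510106 249.81426897 123.26365597] [-0.11544177  0.52783893 -1.82226373] [-0.01321057  0.04582097 -0.03190644]
```

View pics/l1.png

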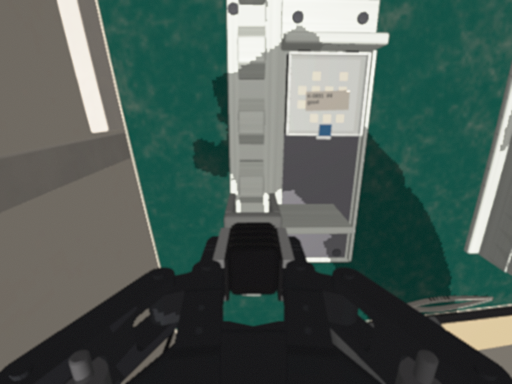

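The stop is held (1.8 N weight, no side load) with the tab above the teeth, and the box hasn't moved. Shifting one notch.

carry_out:
  deltas: [0, 0, 0, 0.009, 0, 0, 1, 0, 0, 0, 0.009, 0, 0, 1, 0, 0, 0, 0.009, 0, 0, 1, 0, 0, 0, 0.009, 0, 0, 1, 0, 0, 0, 0.009, 0, 0, 1, 0, 0, 0, 0, 0, 0, 1, 0, 0, 0, 0, 0, 0, 1]

```text
clock: 6.3
eef_pos: [567.1, 244.9, 123.2]
tool_rot: [3.141, 0.001, -0.11]
force: [-0.2, 0.4, -1.5]
width: 23.2
gripper_force: 59.6
```

Now lowering gently by 24 mm, then checking forces.

carry_out:
  deltas: [0, 0, 0, 0, 0, 0.005, 1, 0, 0, 0, 0, 0, 0.005, 1, 0, 0, 0, 0, 0, 0.005, 1, 0, 0, 0, 0, 0, 0.004, 1, 0, 0, 0, 0, 0, 0.003, 1, 0, 0, 0, 0, 0, 0.002, 1, 0, 0, 0, 0, 0, 0, 1, 0, 0, 0, 0, 0, 0, 1]

```text
clock: 7.3
eef_pos: [567.6, 244.9, 99.5]
tool_rot: [-3.141, -0.0, -0.11]
force: [-0.1, 0.1, -1.0]
width: 22.9
gripper_force: 59.6
```

carry_out:
  deltas: [0, 0, 0, 0, 0, 0.002, 1, 0, 0, 0, 0, 0, 0.001, 1, 0, 0, 0, 0, 0, 0.0007, 1, 0, 0, 0, 0, 0, 0, 1, 0, 0, 0, 0, 0, 0, 1]

```text
clock: 7.92
eef_pos: [567.5, 244.9, 95.6]
tool_rot: [-3.142, -0.0, -0.11]
force: [0.4, -0.8, -2.1]
width: 23.3
gripper_force: 59.7
```

carry_out:
  deltas: [0, 0, 0, 0, 0, 0, 0.2, 0, 0, 0, 0, 0, 0, -0.3, 0, 0, 0, 0, 0, 0, -1, 0, 0, 0, 0, 0, 0, -1, 0, 0, 0, 0, 0, 0, -1, 0, 0, 0, 0, 0, 0, -1]

```text
clock: 8.68
eef_pos: [567.5, 244.9, 95.6]
tool_rot: [-3.142, -0.0, -0.11]
force: [0.4, -0.3, -0.4]
width: 85.2
gripper_force: 0.0
```

carry_out:
  deltas: [0, 0, 0, 0, 0, -0.02, -1, 0, 0, 0, 0, 0, -0.03, -1, 0, 0, 0, 0, 0, -0.04, -1, 0, 0, 0, 0, 0, -0.04, -1, 0, 0, 0, -0.03, 0, -0.03, -1, 0, 0, 0, -0.04, 0, 0, -1, 0, 0, 0, 0, 0, 0, -1, 0, 0, 0, 0, 0, 0, -1]

```text
clock: 9.68
eef_pos: [498.5, 252.5, 255.8]
tool_rot: [-3.141, -0.001, -0.111]
force: [-0.2, -1.0, 0.0]
width: 85.4
gripper_force: 0.0
```

Run:
```python
from h import *
s=ctrl.read_state();print(s["eef_pos"],s["force"])
c=ctrl.calibration("wrist")
a=ctrl.get_image("wrist");b=ctrl.get_image("side")[150:260,260:340]
o=np.zeros((440,800,3),np.uint8);o[:384,:480]=a[:,:480];o[:,480:]=cv2.resize(b,None,fx=4,fy=4,interpolation=cv2.INTER_CUBIC);cv2.imwrite("pics/f1.png",o[:,:,::-1])
an=-.11;R=np.array([[np.cos(an),-np.sin(an)],[np.sin(an),np.cos(an)]])
print(proj("side",[[*(R@[x,y]+[567.5,244.9]),108] for x,y in[(13,12),(13,-12),(-13,-12),(-13,12)]]).round(1))
```

```text
[498.48610068 252.54912769 255.82581113] [-0.16866777 -0.9565628   0.04262641]
[[325.1 192.4]
 [314.4 191.9]
 [314.1 181.8]
 [324.7 182.3]]
```

View pics/f1.png

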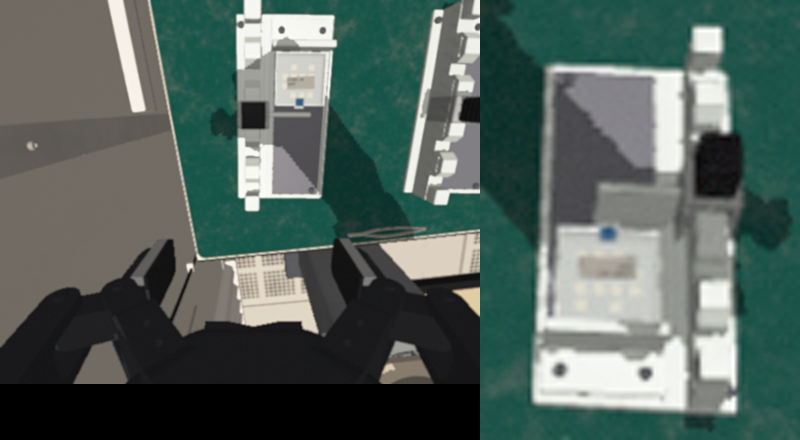

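The stop's block at (253,115) stands upright in the middle notch. Its plate at (292,114) lies just short of the box, which is still against the fence, and the gripper is clear. Handing in.

```bash
python3 -c "
from cell import ctrl
print(ctrl.finish_job())"
```

```text
the job is handed in; nothing more can be done
None
```

The stop on the box rail now sits home in the middle notch, one towards the box; the box still lies against the fence, the other rail's stop was not touched, and the job was handed in at about 10 s of the 32 s allowed.

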